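# Pack the jar from the cross-marked bin into the first-aid kit

## Robot

A 6-joint arm with a two-finger parallel gripper is mounted at the origin on the work surface. World frame = base frame: x ahead of the robot, y to its left, z up, the work surface at z = 0. Lengths are in m, angles in rad, forces in N, time in s.
With the tool pointing down it reaches from about 0.275 to 0.85 m from the base axis. Payload 19 kg.
Tool frame: the origin (TCP) lies at the very end of the fingers, on their centre line; the grasp point (between the pads) lies 19 mm behind it; z points along the fingers, y is the line along which they close (so a half turn about z gives the same grasp; the last joint's range is limited). The gripper opens to 85 mm and grips with 20 to 120 N. Pads are 22 mm wide; open, the fingers measure 114 mm over their backs; the gripper's body (76 mm by 85 mm) begins 54 mm behind the grasp point. The pads swing forward as they close: fully open they stand 13 mm farther back than shut.
Start: joints at [-1.24, 0.15, 1.437, -0, 1.554, -0.134], TCP at [0.258, -0.514, 0.231] pointing down, gripper open.
Joint ranges: [-2.8, 2.8], [-0.68, 2.1], [0.12, 2.68], [-1.39, 4.53], [0.16, 2.79], [-2.81, 2.81]. Speed limits (rad/s): [1.89, 1.89, 2.22, 3.01, 3.01, 3.01].

## Interface

Orientations are given as a 3x3 rotation matrix whose columns are the frame's x, y, z axes.
In Python, from rig import manip, vision, close_job, find_in gives the robot as it stands.
- The arm moves only by the shell command python3 -m jog 'ROWS' [FORCE]. ROWS is a JSON object of lists of equal length, an entry for each row: "linear": the shift along the world's x, y, z in mm, a list of three; "dr": the turn, a rotation vector about the world's x, y, z in rad, a list of three; "fingers": the opening, from 0 (shut) to 1 (fully open). In form: {"linear": [[tx, ty, tz], ...], "dr": [[wx, wy, wz], ...], "fingers": [fingers, ...]}. A call has exactly 10 rows; each row is the pose to reach, as a shift and turn from the pose commanded when the call began; what a row does not reach only later rows make up. A row lasts 1/10 s, in which the tool goes at most 50 mm and 8.59 degrees, less where a joint would pass 70% of its speed; a pose out of reach is approached as far as the arm can. A call with a gripper value outside its range is refused whole. The fingers move at their own pace and stop on an object; FORCE is the grip in N (left out, the last holds). Time passes only in rows, so rows that repeat a pose let the fingers close, or fill a call up. It gives the time, the measured TCP pose, the force, the opening and the grip force at its end, in the units of the state.
- manip.get_state(): the state, without advancing time (a new reading comes with each control period).
- vision.grab_frame(name): name is "scene" or "top" or "wrist"; returns a dict with "color" (480x640x3 uint8, blue, green, red), "fovy" (degrees; the focal length in pixels is half the picture's height over the tangent of half this angle, whatever the lens; pixels are square), "cx", "cy" (the principal point, pixels), "cam_to_world" (4x4, takes a point from camera to world coordinates). Camera axes: x right, y down, z forward; pixel columns grow to the right and rows downward; lengths in m; the calibration is good to about 2 mm. A picture is of the moment at which its call begins. There is no depth.
- close_job(): hands the job in; it is judged then, once.
Trained networks look in the newest picture that a camera, given by its name, has taken for a name from the list of things; names that differ only in an ending like _2 or _b are one class to them, and where a whole thing is asked for, a point or a joint stands for the part that bears it (a point fixed in the world has none). Each returns a list of dicts, best first, with "conf" (0 to 1); they miss things now and then, are a little off and sometimes report something else, mostly with a low value. They report only what shows in the picture. A call takes as long as a camera call.
- find_in(camera, target): "position" ([column, row] in pixels, amid what is visible of it).
The state is a dict: "clock": time; "qpos": joint angles; "qd": joint speeds; "effort": joint torques, N m; "position": TCP position; "eef_rot": TCP orientation; "wrist_force": force on the tool from outside, world axes, zero at the start; "moment": the same for the moment, N m; "opening": finger opening in m; "gripper_force": force on a finger pad.
Only numpy, scipy, OpenCV 4.12 (cv2) and the standard library are available. Lean on these libraries where they do the work, as an engineer would, in place of code of your own. Each camera call takes 0.05 s, during which the arm holds its last target. There are 200 camera calls.

## Task

Slide open the one supply bin whose lid carries the raised cross, take out the small jar inside and stand it upright on the floor of the empty compartment of the open first-aid kit. Keep the other two bins shut; the cross-marked one may be left open.

Things in the scene. Friction and masses are not known exactly. Their poses are not given: they have to be found in the camera images.
- lid_cross (a joint): m, 0 shut, 0.100 fully open: lid to open, marked with a raised black cross (46 mm, 3 mm high). Three equal grey bins stand in a row, in any order, each 108 mm deep (slide direction), 120 wide, walls and floor 4; floor top 10 mm and rim 68 mm above the table. White lids 5 mm thick, 108 x 116; each slides straight away from the robot at about 1.2 N and stays where left
- lid_cross_pull (a point): centre of the grey pull bar on the cross-marked lid: 14 mm thick (x), 60 wide (y), rising 18 from the lid, whose face is 9 mm below this point. +x: the direction the lid slides open (level), y along the row, z up; moves with the lid. When shut, the lid's front edge is 24 mm before this point and the bin's centre 30 mm beyond. The other lids have the same pulls
- jar: amber jar with white cap standing in the cross-marked bin, within 10 mm of its middle: plain cylinder 34 mm across, 55 high, 40 to 85 g; origin at the centre of its underside, z up its axis. At least 24 mm free all round. Hidden until the lid opens; clear of the lid from about 85 mm of opening
- kit_pocket (a point): centre of the floor of the empty compartment of the open blue first-aid kit (fixed, on the right): inside 107 mm (x) by 120 (y), floor 5 mm above the table, walls 5 thick, their top 35 mm above this point; z up. The kit's other compartment, towards -x, is filled with packs to 47 mm above the table; its shell lid lies open beyond the -y wall, 40 mm high at most
- lid_disc (a joint): m, 0 shut, 0.100 fully open: lid of the bin marked with a raised black disc (40 mm), to be kept shut
- lid_bar (a joint): m, 0 shut, 0.100 fully open: lid of the bin marked with a raised single bar (46 x 15 mm), to be kept shut

How it is judged:
By the outcome, as a careful person would: the job done as asked, in the order asked, and still so for the second after the job is handed in, with the robot touching nothing.
It also fails if it takes over 48 s, if anything falls off the work surface, if the arm or the gripper's body presses on something with over 40 N, if the wrist force passes 120 N, or if a joint passes its speed limit or range.

## Working session

There is one attempt and no reset: what is moved stays moved. The work goes in short steps, Python scripts to look and compute and a shell command to move; the robot and the scene stay as the last step left them, time stands still between calls to the robot, and variables do not carry over. Pictures are saved under pics/ and viewed, at most 10 in all, crops included, and the job is handed in when it is done.

```bash
mkdir -p pics
cat > h.py <<'E'
import numpy as np, cv2
from rig import manip, vision, close_job, find_in
def ray(f,p):
    F=240/np.tan(np.radians(f["fovy"])/2); T=np.array(f["cam_to_world"])
    d=T[:3,:3]@np.array([(p[0]-f["cx"])/F,(p[1]-f["cy"])/F,1]); return T[:3,3],d
def onz(f,p,z):
    o,d=ray(f,p); return o+d*(z-o[2])/d[2]
def proj(f,P):
    F=240/np.tan(np.radians(f["fovy"])/2); T=np.array(f["cam_to_world"])
    c=T[:3,:3].T@(np.array(P)-T[:3,3]); return F*c[0]/c[2]+f["cx"],F*c[1]/c[2]+f["cy"]
E
python3 - <<'E'
from h import *
np.set_printoptions(precision=4,suppress=True)
ims=[]
for c in("top","scene"):
    f=vision.grab_frame(c); cv2.imwrite(f"pics/{c}0.png",f["color"]); print(c,f["fovy"],np.array(f["cam_to_world"])[:3,3])
    for n,z in(("lid_cross",.068),("lid_cross_pull",.077),("kit_pocket",.005),("lid_disc",.068),("lid_bar",.068)):
        for r in find_in(c,n)[:3]: print(n,r["conf"],np.round(r["position"],1),onz(f,r["position"],z))
s=manip.get_state();print(s["clock"],s["position"],s["eef_rot"],s["opening"])
E
```

```text
top 44.55420409469671 [ 0.4339 -0.0341  0.9698]
lid_cross 0.82 [337.2 247.6] [ 0.5022 -0.0378  0.068 ]
lid_cross_pull 0.78 [339.4 244.5] [ 0.5063 -0.0411  0.077 ]
kit_pocket 0.97 [530.6 254.9] [ 0.4991 -0.3535  0.005 ]
lid_disc 0.88 [261.9 240.7] [0.5114 0.079  0.068 ]
lid_bar 0.82 [183.6 242.2] [0.5076 0.2011 0.068 ]
scene 46.76790357285215 [1.0588 0.3227 0.737 ]
lid_cross 0.61 [326.3 247.1] [ 0.5126 -0.038   0.068 ]
lid_cross 0.24 [391.2 275.4] [0.5119 0.0847 0.068 ]
lid_cross_pull 0.92 [328.9 243.4] [ 0.5104 -0.0341  0.077 ]
kit_pocket 0.82 [197.6 207. ] [ 0.5008 -0.3514  0.005 ]
lid_disc 0.58 [391.1 274.5] [0.5103 0.0836 0.068 ]
lid_bar 0.97 [461.3 306.9] [0.5129 0.2049 0.068 ]
0.6 [ 0.2577 -0.514   0.2313] [[ 0.8939  0.4482 -0.    ]
 [ 0.4482 -0.8939  0.    ]
 [-0.     -0.     -1.    ]] 0.08520815294334866
```

View pics/top0.png

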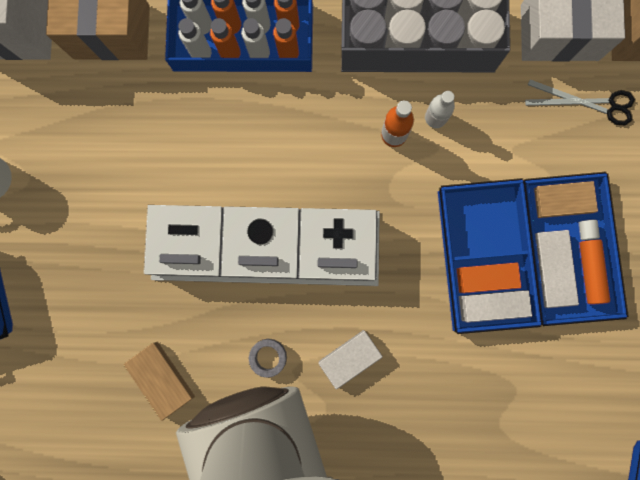

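View pics/scene0.png

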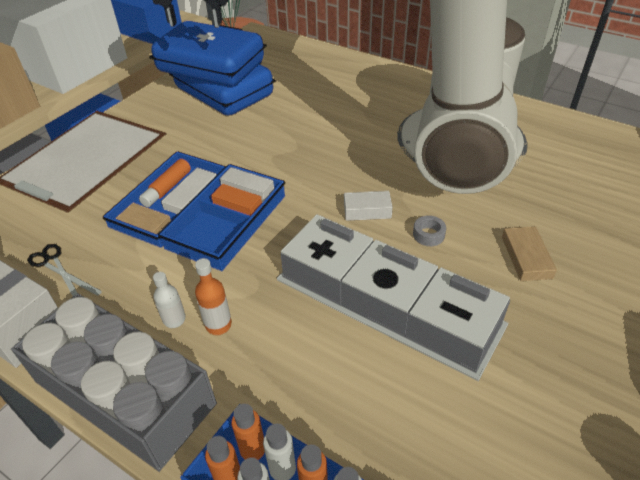

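The top view shows the cross lid as the rightmost bin: mark at (338,233), pull at (338,263). The empty kit compartment is upper left of the kit, around (487,222). The scene view agrees. Next I measure these more closely.

Run:
```python
from h import *
a=cv2.imread("pics/top0.png"); s=cv2.imread("pics/scene0.png")
A=cv2.resize(a[170:270,430:535],None,fx=4,fy=4,interpolation=cv2.INTER_CUBIC)
B=cv2.resize(a[200:290,300:385],None,fx=4,fy=4,interpolation=cv2.INTER_CUBIC)
h=np.zeros((400,420+340,3),np.uint8);h[:400,:420]=A;h[:360,420:]=B
cv2.imwrite("pics/crop0.png",h)
np.set_printoptions(precision=4,suppress=True)
f=vision.grab_frame("top");g=vision.grab_frame("scene")
hs=cv2.cvtColor(f["color"],cv2.COLOR_BGR2GRAY)
m=(hs<60).astype(np.uint8);m[:200]=0;m[255:]=0;m[:,:155]=0;m[:,370:]=0
n,l,st,c=cv2.connectedComponentsWithStats(m)
for i in range(1,n):
    if st[i,4]>60: print("mark",c[i],st[i],onz(f,c[i],.076))
m=((hs>60)&(hs<150)).astype(np.uint8);m[:253]=0;m[273:]=0;m[:,:155]=0;m[:,365:]=0
n,l,st,c=cv2.connectedComponentsWithStats(m)
for i in range(1,n):
    if st[i,4]>60: print("pull",c[i],st[i],onz(f,c[i],.09))
gs=cv2.cvtColor(g["color"],cv2.COLOR_BGR2GRAY)
m=(gs<60).astype(np.uint8);m[:225]=0;m[325:]=0;m[:,:300]=0;m[:,:480][:, :0]=0;m[:,480:]=0
n,l,st,c=cv2.connectedComponentsWithStats(m)
for i in range(1,n):
    if st[i,4]>60: print("smark",c[i],st[i],onz(g,c[i],.076))
```

```text
mark [337.717  232.8632] [324 219  29  29 424] [ 0.5243 -0.0383  0.076 ]
mark [259.8266 231.3446] [248 220  25  24 473] [0.5252 0.0815 0.076 ]
mark [182.7872 229.5702] [169 225  29  10 235] [0.5265 0.2011 0.076 ]
pull [219.9672 262.6557] [218 253   4  20  61] [0.4755 0.1389 0.09  ]
pull [185.4611 261.6585] [159 254  54  17 694] [0.4763 0.1915 0.09  ]
pull [263.2    263.5314] [238 256  51  17 685] [0.4751 0.0734 0.09  ]
pull [340.8521 265.0477] [318 258  47  15 629] [ 0.4744 -0.0435  0.09  ]
smark [321.6642 249.2325] [309 241  26  18 271] [ 0.5274 -0.0376  0.076 ]
smark [385.1926 278.2153] [373 269  25  19 353] [0.5286 0.0823 0.076 ]
smark [455.9123 310.3991] [441 302  31  18 228] [0.5297 0.2021 0.076 ]
```

View pics/crop0.png

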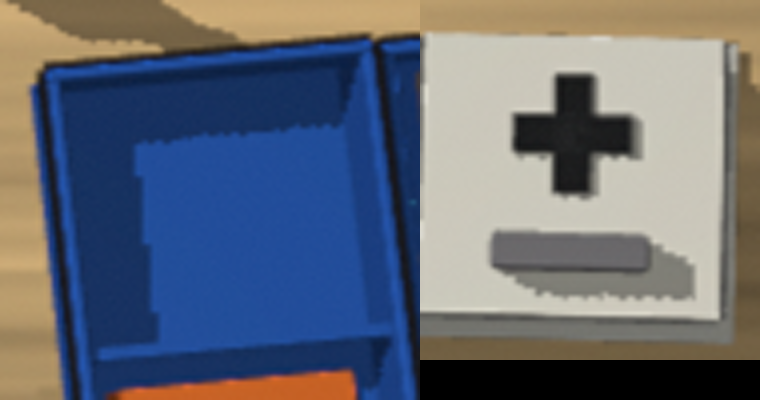

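```bash
python3 -m jog '{"linear":[[18,48,-5],[36,95,-10],[55,143,-20],[73,190,-30],[91,238,-40],[109,286,-50],[127,333,-60],[146,381,-70],[164,428,-80],[182,476,-80]],"dr":[[0,0,-0.047],[0,0,-0.095],[0,0,-0.142],[0,0,-0.19],[0,0,-0.237],[0,0,-0.284],[0,0,-0.332],[0,0,-0.379],[0,0,-0.427],[0,0,-0.474]],"fingers":[0,0,0,0,0,0,0,0,0,0]}'
python3 - <<'E'
from h import *
f=vision.grab_frame("top")
P=[(430+x/4,170+y/4) for x,y in((62,85),(368,52),(392,328),(97,352))]
w=np.array([onz(f,p,.04) for p in P]);print(w.round(4),w.mean(0).round(4))
print(onz(f,(337.5,262.4),.088).round(4))
E
```

```text
clock: 1.7
position: [0.4338, -0.0515, 0.1514]
eef_rot: [[1.0, -0.011, -0.0], [-0.011, -1.0, 0.0], [-0.0, -0.0, -1.0]]
wrist_force: [0.6, -0.8, -0.1]
opening: 0.0001
gripper_force: 0.0
[[ 0.5968 -0.2096  0.04  ]
 [ 0.6113 -0.3307  0.04  ]
 [ 0.5013 -0.338   0.04  ]
 [ 0.4903 -0.2227  0.04  ]] [ 0.5499 -0.2752  0.04  ]
[ 0.4784 -0.0384  0.088 ]
```

```bash
python3 -m jog '{"linear":[[0,0,-10],[0,0,-20],[0,0,-30],[0,0,-40],[0,0,-50],[0,0,-60],[0,0,-68],[0,0,-72],[0,0,-72],[0,0,-72]],"dr":[[0,0,0],[0,0,0],[0,0,0],[0,0,0],[0,0,0],[0,0,0],[0,0,0],[0,0,0],[0,0,0],[0,0,0]],"fingers":[0,0,0,0,0,0,0,0,0,0]}'
python3 - <<'E'
from h import *
g=vision.grab_frame("scene");f=vision.grab_frame("top")
print(manip.get_state()["position"])
for im,fr in((g["color"],g),(f["color"],f)):
    R=[(.5968,-.2096,.04),(.6113,-.3307,.04),(.5013,-.338,.04),(.4903,-.2227,.04)]
    cv2.polylines(im,[np.array([proj(fr,p) for p in R],np.int32)],True,(0,255,255),1)
a=cv2.resize(g["color"][140:290,120:420],(800,400));b=cv2.resize(f["color"][160:300,290:540],(357,200))
h=np.zeros((600,800,3),np.uint8);h[:400]=a;h[400:,:357]=b
cv2.imwrite("pics/push.png",h)
E
```

```text
clock: 2.75
position: [0.434, -0.0536, 0.0803]
eef_rot: [[1.0, -0.009, 0.0], [-0.009, -1.0, 0.0], [0.0, -0.0, -1.0]]
wrist_force: [0.5, -0.6, 0.5]
opening: -0.0002
gripper_force: 0.0
[ 0.43407607 -0.05359458  0.08042209]
```

View pics/push.png

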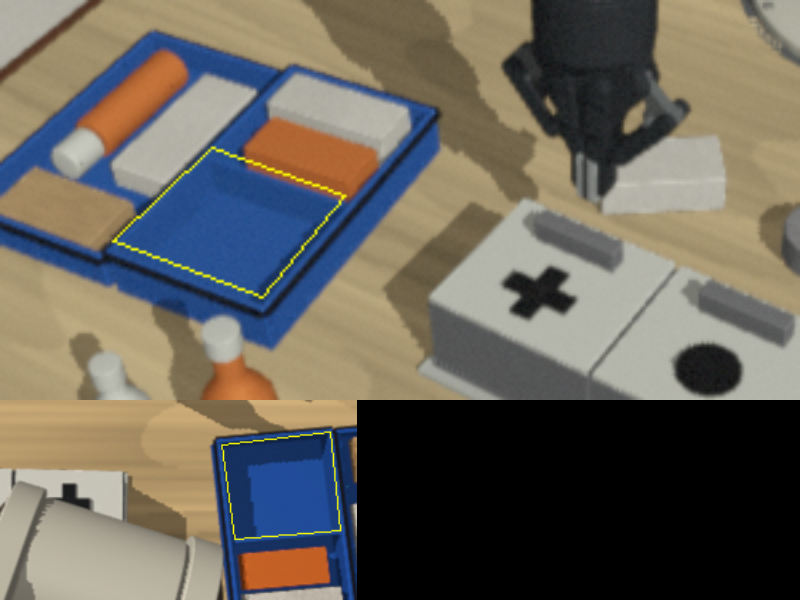

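```bash
python3 -m jog '{"linear":[[0,8,0],[5,15,0],[12,15,0],[18,15,0],[25,15,0],[32,15,0],[39,15,0],[46,15,0],[53,15,0],[60,15,0]],"dr":[[0,0,0],[0,0,0],[0,0,0],[0,0,0],[0,0,0],[0,0,0],[0,0,0],[0,0,0],[0,0,0],[0,0,0]],"fingers":[0,0,0,0,0,0,0,0,0,0]}'
python3 -m jog '{"linear":[[7,0,0],[14,0,0],[21,0,0],[28,0,0],[35,0,0],[42,-1,0],[49,-1,0],[55,-1,0],[60,-1,0],[60,-1,0]],"dr":[[0,0,0],[0,0,0],[0,0,0],[0,0,0],[0,0,0],[0,0,0],[0,0,0],[0,0,0],[0,0,0],[0,0,0]],"fingers":[0,0,0,0,0,0,0,0,0,0]}'
python3 - <<'E'
from h import *
g=vision.grab_frame("scene");f=vision.grab_frame("top")
for n in("lid_cross_pull","jar"): 
  for r in find_in("scene",n)[:2]: print(n,r,onz(g,r["position"],.079))
cv2.imwrite("pics/o.png",cv2.resize(g["color"][140:320,240:480],(800,600)))
E
```

```text
clock: 3.85
position: [0.4944, -0.0386, 0.08]
eef_rot: [[1.0, -0.009, -0.0], [-0.009, -1.0, 0.0], [-0.0, -0.0, -1.0]]
wrist_force: [-2.6, -1.1, -0.1]
opening: 0.0002
gripper_force: 0.7
clock: 4.85
position: [0.5544, -0.0396, 0.08]
eef_rot: [[1.0, -0.009, 0.0], [-0.009, -1.0, 0.0], [0.0, -0.0, -1.0]]
wrist_force: [-0.1, -0.8, -0.8]
opening: 0.0003
gripper_force: 0.0
lid_cross_pull {'position': [295.8, 282.2], 'conf': 0.56} [ 0.61138968 -0.03162166  0.079     ]
jar {'position': [327.3, 256.0], 'conf': 0.83} [ 0.53793477 -0.01979815  0.079     ]
```

View pics/o.png

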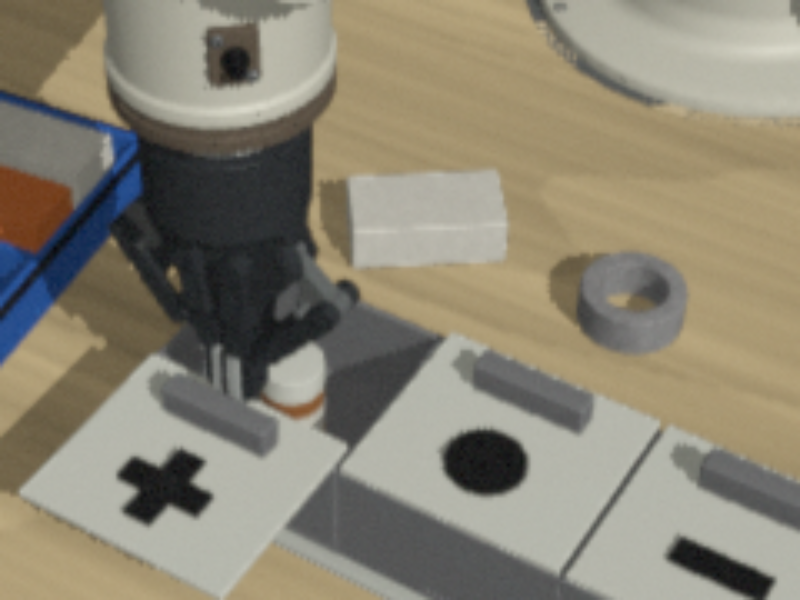

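The lid is nearly fully open, with the cross at about (289,285) in the scene view. The jar shows at about (328,255), clear of the lid. The other two lids are shut.

```bash
python3 -m jog '{"linear":[[-4,0,10],[-8,0,30],[-10,0,60],[-10,-10,90],[-20,-45,100],[-30,-80,100],[-40,-115,100],[-40,-150,100],[-40,-170,100],[-40,-170,100]],"dr":[[0,0,0],[0,0,0],[0,0,0],[0,0,0],[0,0,0],[0,0,0],[0,0,0],[0,0,0],[0,0,0],[0,0,0]],"fingers":[0,0,0,0,0,0.65,0.65,0.65,0.65,0.65]}'
python3 - <<'E'
from h import *
f=vision.grab_frame("top")
for r in find_in("top","jar")[:2]: print("jar top",r,onz(f,r["position"],.065))
g=vision.grab_frame("scene")
for r in find_in("scene","jar")[:2]: print("jar sc",r,onz(g,r["position"],.065))
for fr,(a,b,c,d) in((f,(165,235,290,385)),(g,(255,310,260,320))):
    m=(cv2.cvtColor(fr["color"],cv2.COLOR_BGR2GRAY)[a:b,c:d]<50).astype(np.uint8)
    n,l,st,ce=cv2.connectedComponentsWithStats(m)
    for i in range(1,n):
        if st[i,4]>100: print(st[i],onz(fr,ce[i]+[c,a],.073))
h=np.hstack([cv2.resize(f["color"][160:290,280:410],(400,400)),cv2.resize(g["color"][200:300,270:370],(400,400))])
cv2.imwrite("pics/j.png",h)
E
```

```text
clock: 6.05
position: [0.5133, -0.2117, 0.1807]
eef_rot: [[1.0, -0.012, 0.0], [-0.012, -1.0, -0.001], [0.0, 0.001, -1.0]]
wrist_force: [-0.1, 0.5, -0.7]
opening: 0.0552
gripper_force: 0.0
jar top {'position': [335.4, 243.3], 'conf': 0.66} [ 0.50908555 -0.03495967  0.065     ]
jar sc {'position': [325.9, 257.1], 'conf': 0.76} [ 0.53020101 -0.02772284  0.065     ]
jar sc {'position': [197.8, 208.7], 'conf': 0.41} [ 0.54993638 -0.29270824  0.065     ]
[ 35   0  29  23 362] [ 0.61560659 -0.03948343  0.073     ]
[ 16  21  27  21 309] [ 0.61885518 -0.04015774  0.073     ]
```

View pics/j.png

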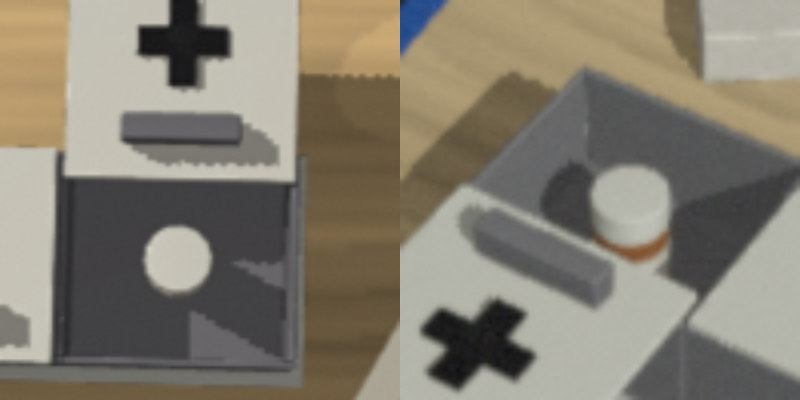

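The top view shows the jar's cap at (337.8,244.3), alone in the open bin. The scene view puts the lid at about 94 mm open.

```bash
python3 -c "
from h import *
g=vision.grab_frame('scene');f=vision.grab_frame('top');print(onz(g,(327.5,248),.065),onz(f,(337.7,244.2),.065))"
python3 -m jog '{"linear":[[-1,20,0],[-2,40,0],[-3,60,0],[-4,80,0],[-5,100,0],[-6,125,0],[-6,150,0],[-6,172,0],[-6,172,0],[-6,172,0]],"dr":[[0,0,0],[0,0,0],[0,0,0],[0,0,0],[0,0,0],[0,0,0],[0,0,0],[0,0,0],[0,0,0],[0,0,0]],"fingers":[0.65,0.65,0.65,0.65,0.65,0.65,0.65,0.65,0.65,0.65]}' 30
```

```text
[ 0.5109384  -0.03676722  0.065     ] [ 0.50773289 -0.03853516  0.065     ]
clock: 7.35
position: [0.5078, -0.0369, 0.1802]
eef_rot: [[1.0, -0.007, 0.0], [-0.007, -1.0, -0.0], [0.0, 0.0, -1.0]]
wrist_force: [-0.8, -0.2, -0.0]
opening: 0.0555
gripper_force: 0.0
```

```bash
python3 -m jog '{"linear":[[1,-1,-20],[1,-1,-40],[1,-1,-60],[1,-1,-80],[1,-1,-100],[1,-1,-115],[1,-1,-130],[1,-1,-142],[1,-1,-151],[1,-1,-151]],"dr":[[0,0,0],[0,0,0],[0,0,0],[0,0,0],[0,0,0],[0,0,0],[0,0,0],[0,0,0],[0,0,0],[0,0,0]],"fingers":[0.65,0.65,0.65,0.65,0.65,0.65,0.65,0.65,0.65,0.65]}' 30
python3 -m jog '{"linear":[[0,0,0],[0,0,0],[0,0,0],[0,0,0],[0,0,0],[0,0,0],[0,0,0],[0,0,0],[0,0,0],[0,0,0]],"dr":[[0,0,0],[0,0,0],[0,0,0],[0,0,0],[0,0,0],[0,0,0],[0,0,0],[0,0,0],[0,0,0],[0,0,0]],"fingers":[0,0,0,0,0,0,0,0,0,0]}' 30
```

```text
clock: 8.35
position: [0.5083, -0.0387, 0.028]
eef_rot: [[1.0, -0.009, -0.002], [-0.009, -1.0, 0.0], [-0.002, -0.0, -1.0]]
wrist_force: [-0.1, 0.1, 0.9]
opening: 0.0557
gripper_force: 0.0
clock: 9.35
position: [0.5093, -0.0387, 0.0297]
eef_rot: [[1.0, -0.009, 0.001], [-0.009, -1.0, -0.0], [0.001, 0.0, -1.0]]
wrist_force: [-0.4, 0.1, 6.4]
opening: 0.0335
gripper_force: 30.2
```

```bash
python3 -m jog '{"linear":[[0,0,8],[0,0,18],[0,0,32],[0,0,46],[0,0,60],[0,0,74],[0,0,88],[0,0,100],[0,0,110],[0,0,110]],"dr":[[0,0,0],[0,0,0],[0,0,0],[0,0,0],[0,0,0],[0,0,0],[0,0,0],[0,0,0],[0,0,0],[0,0,0]],"fingers":[0,0,0,0,0,0,0,0,0,0]}' 30
python3 -m jog '{"linear":[[3,-15,0],[7,-40,0],[12,-70,0],[17,-100,0],[22,-130,0],[28,-160,0],[33,-190,0],[38,-215,0],[40,-230,0],[41,-236,0]],"dr":[[0,0,0.01],[0,0,0.02],[0,0,0.03],[0,0,0.04],[0,0,0.05],[0,0,0.06],[0,0,0.07],[0,0,0.08],[0,0,0.09],[0,0,0.1]],"fingers":[0,0,0,0,0,0,0,0,0,0]}' 30
python3 - <<'E'
from h import *
g=vision.grab_frame("scene");cv2.imwrite("pics/c.png",cv2.resize(g["color"][90:300,90:370],(800,600)))
E
```

```text
clock: 10.35
position: [0.5094, -0.0387, 0.1404]
eef_rot: [[1.0, -0.009, 0.002], [-0.009, -1.0, -0.0], [0.002, 0.0, -1.0]]
wrist_force: [0.2, 0.1, -1.1]
opening: 0.0332
gripper_force: 29.9
clock: 11.35
position: [0.5496, -0.2755, 0.1383]
eef_rot: [[0.996, 0.09, -0.001], [0.09, -0.996, 0.001], [-0.001, -0.001, -1.0]]
wrist_force: [-0.2, 0.1, -0.4]
opening: 0.0332
gripper_force: 29.9
```

View pics/c.png

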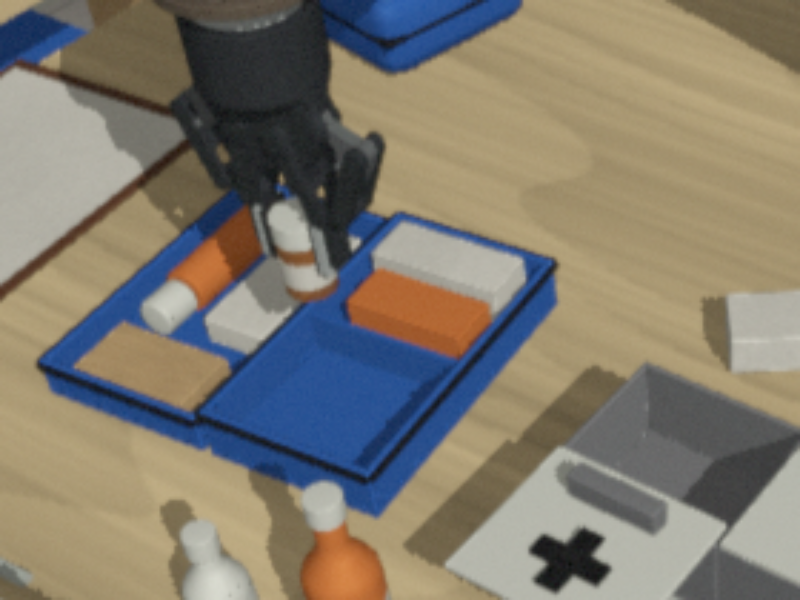

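The jar is held upright above the kit, and the empty compartment is directly below it in the scene view, centred at about (205,220).

```bash
python3 -m jog '{"linear":[[0,0,-15],[0,0,-30],[0,0,-45],[0,0,-60],[0,0,-75],[0,0,-88],[0,0,-97],[0,0,-104],[0,0,-109],[0,0,-111]],"dr":[[0,0,0],[0,0,0],[0,0,0],[0,0,0],[0,0,0],[0,0,0],[0,0,0],[0,0,0],[0,0,0],[0,0,0]],"fingers":[0,0,0,0,0,0,0,0,0,0]}' 30
python3 -m jog '{"linear":[[0,0,-1],[0,0,-1],[0,0,-2],[0,0,-2],[0,0,-3],[0,0,-3],[0,0,-3],[0,0,-3],[0,0,-3],[0,0,-3]],"dr":[[0,0,0],[0,0,0],[0,0,0],[0,0,0],[0,0,0],[0,0,0],[0,0,0],[0,0,0],[0,0,0],[0,0,0]],"fingers":[0,0,0,0,0,0,0,0,0,0]}' 30
```

```text
clock: 12.4
position: [0.5498, -0.2746, 0.0277]
eef_rot: [[0.996, 0.091, -0.0], [0.091, -0.996, 0.0], [-0.0, -0.0, -1.0]]
wrist_force: [-1.3, -0.3, -0.1]
opening: 0.0331
gripper_force: 29.9
clock: 13.4
position: [0.5499, -0.2746, 0.025]
eef_rot: [[0.996, 0.091, 0.0], [0.091, -0.996, 0.0], [0.0, -0.0, -1.0]]
wrist_force: [-0.7, 0.1, 0.2]
opening: 0.0331
gripper_force: 29.9
```

No contact yet, so I lower further in small steps.

```bash
python3 -m jog '{"linear":[[0,0,-0.5],[0,0,-0.5],[0,0,-1],[0,0,-1],[0,0,-1],[0,0,-1.5],[0,0,-1.5],[0,0,-1.5],[0,0,-1.5],[0,0,-1.5]],"dr":[[0,0,0],[0,0,0],[0,0,0],[0,0,0],[0,0,0],[0,0,0],[0,0,0],[0,0,0],[0,0,0],[0,0,0]],"fingers":[0,0,0,0,0,0,0,0,0,0]}' 30
```

```text
clock: 14.4
position: [0.55, -0.2747, 0.0247]
eef_rot: [[0.996, 0.091, 0.001], [0.091, -0.996, -0.0], [0.001, 0.0, -1.0]]
wrist_force: [-5.8, 3.1, 16.5]
opening: 0.0332
gripper_force: 31.6
```

```bash
python3 -m jog '{"linear":[[0,0,0.5],[0,0,1],[0,0,1],[0,0,1],[0,0,1],[0,0,1],[0,0,1],[0,0,1],[0,0,1],[0,0,1]],"dr":[[0,0,0],[0,0,0],[0,0,0],[0,0,0],[0,0,0],[0,0,0],[0,0,0],[0,0,0],[0,0,0],[0,0,0]],"fingers":[0,0,0,0.45,0.5,0.55,0.6,0.65,0.65,0.65]}'
python3 -m jog '{"linear":[[0,0,5],[0,0,12],[0,0,22],[0,0,36],[0,0,52],[0,0,70],[0,0,90],[0,0,110],[0,0,130],[0,0,140]],"dr":[[0,0,0],[0,0,0],[0,0,0],[0,0,0],[0,0,0],[0,0,0],[0,0,0],[0,0,0],[0,0,0],[0,0,0]],"fingers":[0.65,0.65,0.65,0.65,0.65,0.65,0.65,0.65,0.65,0.65]}'
python3 -m jog '{"linear":[[-20,0,5],[-40,0,5],[-60,0,5],[-80,0,5],[-100,0,5],[-120,0,5],[-140,0,5],[-160,0,5],[-170,0,5],[-170,0,5]],"dr":[[0,0,0],[0,0,0],[0,0,0],[0,0,0],[0,0,0],[0,0,0],[0,0,0],[0,0,0],[0,0,0],[0,0,0]],"fingers":[0.65,0.65,0.65,0.65,0.65,0.65,0.65,0.65,0.65,0.65]}'
python3 - <<'E'
from h import *
f=vision.grab_frame("top");g=vision.grab_frame("scene")
for r in find_in("top","jar")[:1]: print("jar top",r,onz(f,r["position"],.06))
h=np.hstack([cv2.resize(f["color"][160:360,400:600],(400,400)),cv2.resize(g["color"][140:380,80:520],(400,218)) if 0 else cv2.resize(g["color"][140:380,100:340],(400,400))])
cv2.imwrite("pics/e.png",h)
E
```

```text
clock: 15.4
position: [0.5498, -0.2745, 0.0245]
eef_rot: [[0.996, 0.091, -0.0], [0.091, -0.996, 0.0], [-0.0, -0.0, -1.0]]
wrist_force: [-0.1, 0.9, -1.1]
opening: 0.0556
gripper_force: 0.0
clock: 16.4
position: [0.5503, -0.2748, 0.1676]
eef_rot: [[0.996, 0.091, 0.003], [0.091, -0.996, -0.002], [0.002, 0.002, -1.0]]
wrist_force: [0.2, -0.1, 0.2]
opening: 0.0551
gripper_force: 0.0
clock: 17.4
position: [0.3793, -0.2747, 0.17]
eef_rot: [[0.996, 0.09, 0.0], [0.09, -0.996, -0.0], [0.0, 0.0, -1.0]]
wrist_force: [0.9, -0.8, 0.3]
opening: 0.0556
gripper_force: 0.0
jar top {'position': [486.5, 222.9], 'conf': 0.73} [ 0.54420638 -0.26868831  0.06      ]
```

View pics/e.png

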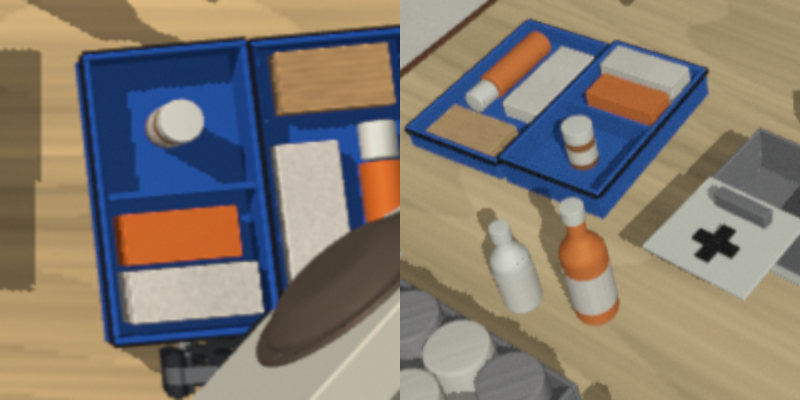

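The jar stands upright in the empty compartment (top view about (488,221)), the cross lid is still open, and the gripper is clear.

```bash
python3 -c "
from h import *
print(close_job())"
```

```text
the job is handed in; nothing more can be done
None
```

The job is handed in at about 17.5 s of the 48 s. The cross-marked bin is open (lid about 94 mm), the jar stands upright on the floor of the kit's empty compartment, and the other two bins were left shut.

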